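# Open the field analyser's case and switch it on

## Robot

A 7-joint arm with a two-finger parallel gripper is mounted at the origin on the work surface. World frame = base frame: x ahead of the robot, y to its left, z up, the work surface at z = 0. Lengths are in m, angles in rad, forces in N, time in s.
With the tool pointing down it reaches from about 0.425 to 0.925 m from the base axis. Payload 6.8 kg.
Tool frame: the origin (TCP) lies where the fingers leave the gripper's body, on its centre line; the fingertips stand 73 mm ahead of it and the grasp point (between the pads) lies 54 mm ahead of it; z points along the fingers, y is the direction in which the jaws open and shut (so a half turn about z gives the same grasp; the last joint's range is limited). The gripper opens to 85 mm and grips with 20 to 120 N. Pads are 22 mm wide; open, the fingers measure 114 mm over their backs; the gripper's body (76 mm by 85 mm) begins 54 mm behind the grasp point. The pads swing forward as they close: fully open they stand 13 mm farther back than shut.
Start: joints at [-1.434, 0.477, 0.022, 1.555, -0.011, 1.109, -0.083], TCP at [0.164, 0.655, 0.304] pointing down, gripper open.
Joint ranges: [-2.96, 2.96], [-0.34, 2.1], [-1.41, 1.46], [0.24, 2.44], [-1.37, 4.51], [0.17, 1.92], [-2.96, 2.96]. Speed limits (rad/s): [2.39, 2.39, 3.14, 3.14, 3.14, 3.14, 3.14].

## Interface

Orientations are given as a rotation vector (axis times angle).
In Python, from bench import r gives the robot as it stands.
- The arm moves only by the shell command python3 -m handwheel 'ROWS' [FORCE]. ROWS is JSON, a list that holds one entry, the list of rows, each a list of 7 numbers: the shift along the world's x, y, z in m, then the turn, a rotation vector about the world's x, y, z in rad, then the finger opening in m, from 0 to 0.0854. A call has 1 to 10 rows; each row shifts and turns the commanded pose from where the row before left it; what a row does not reach is not made up. A row lasts 1/12 s, in which the tool goes at most 41.7 mm and 7.16 degrees, less where a joint would pass 70% of its speed; a pose out of reach is approached as far as the arm can. A call is refused whole if a number of a shift passes 0.0417 or a number of a turn 0.125, either way. A call with a gripper value outside its range is refused whole. The fingers move at their own pace and stop on an object; FORCE is the grip in N (left out, the last holds). Time passes only in rows, so rows that do not move let the fingers close. It gives the time, the measured TCP pose, the force and the opening at its end, in the units of the state.
- r.get_obs(): the state, without advancing time (a new reading comes with each control period).
- r.grab_frame(name): name is "scene" or "side" or "wrist"; returns (picture, depth): 384x512x3 uint8, red, green, blue; 384x512 float32, m along the optical axis (not along the pixel's ray), 0 where there is no reading.
- r.get_calibration(name): a dict with "vertical_fov" (degrees; the focal length in pixels is half the picture's height over the tangent of half this angle, whatever the lens; pixels are square), "cx", "cy" (the principal point, pixels), "k1" (the pictures are not rectified: a ray, as slopes to the right and down, at radius r is drawn at 1 + k1 r^2 times it, then the intrinsics apply), "R" (3x3) and "t" (3): a world point X has camera coordinates R X + t; the wrist camera has in their place "T_tool_cam" (4x4, takes a point from camera to tool coordinates, whose origin is the TCP and whose axes are the flange's). Camera axes: x right, y down, z forward; pixel columns grow to the right and rows downward; lengths in m; the calibration is good to about 2 mm. A picture is of the moment at which its call begins: read the wrist's pose just before it. get_calibration takes no time and is no camera call.
- r.hand_in(): hands the job in, once; it reports no verdict.
Trained networks look in the newest picture that a camera, given by its name, has taken for a name from the list of things; names that differ only in an ending like _2 or _b are one class to them, and where a whole thing is asked for, a point or a joint stands for the part that bears it (a point fixed in the world has none). Each returns a list of dicts, best first, with "p" (0 to 1); they miss things now and then, are a little off and sometimes report something else, mostly with a low value. They report only what shows in the picture. A call takes as long as a camera call.
- r.masks_of(label, camera): "pixels" (384x512 bool, what is visible of it) and "at" ([column, row] in pixels, amid what is visible of it).
The state is a dict: "clock": time; "joints": joint angles; "qvel": joint speeds; "tau": joint torques, N m; "tcp_pos": TCP position; "orientation": TCP orientation; "contact_force": force on the tool from outside, world axes, zero at the start; "moment": the same for the moment, N m; "grip_width": finger opening in m.
Only numpy, scipy, OpenCV 4.12 (cv2) and the standard library are available. Lean on these libraries where they do the work, as an engineer would, in place of code of your own. Each camera call takes 0.05 s, during which the arm holds its last target.

## Task

Open the field analyser's hard case: with the fingertips, push its unlatched lid up from under the front lip, gently and without throwing it, past its balance point so that it leans back on its stop and stays open by itself. Then press the round power button inside all the way down and let it come up again. Only touch and push: do not shift or lift the case, the modules in it, or the tube rack and jar beside it.

Things in the scene. Friction and masses are not known exactly. Their poses are not given: they have to be found in the camera images.
- case: lower half of a black hard case with the analyser in it, loose on the bench, 4.5 kg, 220 deep (x) by 270 wide (y), walls 6, rim 85 mm above the bench. Origin: centre of its underside on the bench; x points from its front (at the robot's right) back to the hinge, z up. On the front wall a carrying handle is folded down (122 wide, 16 to 45 above the bench, 10 out). White deck inside, top at 60 mm
- lid (a joint): hinge angle, rad: 0 closed (the start), 1.85 leaning back on its stop. The lid weighs 0.35 to 0.65 kg; raising it at the lip takes 2 to 4 N at first, less as it rises. It balances near 1.35: short of that it falls shut, past it it sinks by itself, damped, on to the stop. Lid 48 mm high; its underside is flat, a rim 8 mm wide, then foam 4 mm deeper
- lid_lip (a point): middle of the front bottom edge of the lid's lifting lip, 85 mm above the bench when closed; moves with the lid. The lip is a black ledge 120 mm wide (case y), 8 thick, 20 out from the case's front wall, free below down to the folded handle. Beside it two opened latches (32 wide, centred 98 mm either side) stand up against the lid's front, 15 mm out, to 60 mm above its underside
- lid_hinge (a point): middle of the hinge line at the back of the case, 85 mm above the bench, fixed to the case; the line runs along case y. The lip edge is 243 mm from it and swings up and over towards the back in an arc of that radius
- power (a joint): power button travel in m: 0 up, 0.005 fully down; spring, 1.5 N to start, 4 N fully down, comes up by itself
- power_top (a point): centre of the top of the power button, the only round button: a plain grey disc 28 mm across in a thin steel ring, 8 mm proud of the white deck, at x -50, y -82 mm in the case's frame, 68 mm above the bench, 47 mm or more from the case's walls; moves straight down. Under the lid until that is open
- module_a_center (a point): centre of a loose black reagent module, 88 x 28 mm, 44 high, standing 30 mm deep in one of three wells in the +y half of the deck; its top is 74 mm above the bench
- module_b_center (a point): centre of the second such module, in the well beside it
- rack: yellow sample-tube rack, loose on the bench beside the case, 128 x 86 mm, 34 mm high, with a few white tube caps 8 mm above it; origin at the centre of its underside
- jar: small screw-capped jar, loose on the bench beside the case, 54 mm across, 85 mm high; origin at the centre of its underside

How it is judged:
On the way, in this order (a step that is already met when the one before it is completed fails the run):
1. the lid has been pushed past its balance point and leans back on its stop (value of joint lid above 1.75 rad and contact force between the fingers and lid below 0.1 N), for 0.2 s.
2. the power button is fully down (value of joint power above 0.004 m), for 0.05 s.
At the end, for the whole second after the job is handed in: The lid rests open on its stop (over 1.75 rad), the power button has been pressed (over 4 mm) and is up again (under 1 mm), the case stands flat within 25 mm of where it was, the modules are in their wells (within 6 mm of seated height) and the rack and jar are within 20 mm of where they were (value of joint lid above 1.75 rad and value of joint power below 0.001 m and distance of case from where it was at the start of the episode below 0.025 m and angle between case's own z axis and vertical below 0.05 rad and distance of each of rack, jar from where it was at the start of the episode below 0.02 m and z of each of module_a_center, module_b_center in the frame of case below 0.058 m); the robot touches nothing.
It fails at once if the lid was thrown open (faster than 4 rad/s) (velocity of joint lid above 4 rad/s).
It fails at once if the lid was pushed or squeezed harder than 20 N (contact force between the fingers and lid above 20 N).
It fails at once if the case was lifted, tipped or dragged (distance of case from where it was at the start of the episode above 0.03 m or angle between case's own z axis and vertical above 0.1 rad or height (world z) of case above 0.012 m).
It fails at once if a module was lifted (z of any of module_a_center, module_b_center in the frame of case above 0.064 m).
It fails at once if the rack or the jar was shifted, lifted or tipped (distance of any of rack, jar from where it was at the start of the episode above 0.03 m or angle between any of rack, jar's own z axis and vertical above 0.3 rad).
It also fails if it takes over 54 s, if anything falls off the work surface, if the arm or the gripper's body presses on something with over 40 N, if the wrist force passes 120 N, or if a joint passes its speed limit or range.

## Working session

There is one attempt and no reset: what is moved stays moved. The work goes in short steps, Python scripts to look and compute and a shell command to move; the robot and the scene stay as the last step left them, time stands still between calls to the robot, and variables do not carry over. Pictures are saved under pics/ and viewed, and the job is handed in when it is done.

```bash
mkdir -p pics; ls; cat > h.py <<'E'
import numpy as np, cv2
from bench import r
from scipy.spatial.transform import Rotation as Ro
def cal(n):
    c=r.get_calibration(n); f=192/np.tan(np.radians(c['vertical_fov'])/2); return c,f
def pts(n,depth,o=None):
    c,f=cal(n); v,u=np.mgrid[0:384,0:512].astype(float)
    K=np.array([[f,0,c['cx']],[0,f,c['cy']],[0,0,1]])
    xd=(u-c['cx'])/f; yd=(v-c['cy'])/f; x,y=xd.copy(),yd.copy()
    for _ in range(20):
        s=1+c['k1']*(x*x+y*y); x,y=xd/s,yd/s
    P=np.stack([x*depth,y*depth,depth],-1)
    if 'R' in c: W=(P-np.array(c['t']))@np.array(c['R'])
    else:
        T=np.array(c['T_tool_cam']); P=P@T[:3,:3].T+T[:3,3]
        W=P@Ro.from_rotvec(o['orientation']).as_matrix().T+np.array(o['tcp_pos'])
    W[depth<=0]=np.nan
    return W
def proj(n,X):
    c,f=cal(n); p=np.array(c['R'])@np.array(X)+np.array(c['t']); s=p[:2]/p[2]; s=s*(1+c['k1']*(s@s)); return f*s+[c['cx'],c['cy']]
def save(name,im): cv2.imwrite('pics/'+name+'.png',im[:,:,::-1])
E
python3 - <<'E'
from h import *
o=r.get_obs(); print({k:np.round(v,3) for k,v in o.items()})
for n in ['scene','side','wrist']:
    im,d=r.grab_frame(n); save(n+'0',im); np.savez('/tmp/'+n+'0.npz',im=im,d=d)
    W=pts(n,d,o); np.save('/tmp/W_'+n,W)
    for l in ['case','lid','lid_lip','rack','jar','power']:
        for m in r.masks_of(l,n)[:2]:
            w=W[m['pixels']]; print(n,l,round(m['p'],2),np.round(m['at']),m['pixels'].sum(),np.round(np.nanmedian(w,0),3),np.round(np.nanpercentile(w,2,axis=0),3),np.round(np.nanpercentile(w,98,axis=0),3))
E
```

```text
pics
{'clock': np.float64(0.0), 'joints': array([-1.434,  0.478,  0.022,  1.556, -0.011,  1.109, -0.083]), 'qvel': array([-0.   ,  0.001, -0.001, -0.   , -0.   ,  0.001,  0.   ]), 'tau': array([-2.0000e-03, -5.9645e+01,  1.6070e+00, -2.8120e+01,  1.2000e-02,
        9.0000e-03, -0.0000e+00]), 'tcp_pos': array([0.164, 0.654, 0.303]), 'orientation': array([-3.840e-01, -3.118e+00,  3.000e-03]), 'contact_force': array([-0.546, -0.581,  0.193]), 'moment': array([-0.037, -0.019, -0.069]), 'grip_width': np.float64(0.085)}
scene case 0.83 [201. 226.] 17558 [ 0.59  -0.007  0.13 ] [ 0.43  -0.113  0.026] [0.705 0.125 0.135]
scene lid 0.6 [198. 224.] 16080 [ 0.58  -0.004  0.13 ] [ 0.43  -0.112  0.092] [0.701 0.126 0.135]
scene lid_lip 0.94 [199. 220.] 16090 [ 0.581 -0.004  0.13 ] [ 0.43  -0.112  0.092] [0.701 0.124 0.135]
scene rack 0.89 [280. 157.] 1785 [0.581 0.285 0.034] [0.527 0.229 0.003] [0.623 0.357 0.043]
scene jar 0.83 [275. 318.] 946 [ 0.786 -0.064  0.084] [ 0.761 -0.083  0.002] [ 0.808 -0.035  0.087]
side case 0.58 [314. 188.] 13055 [0.536 0.064 0.129] [ 0.414 -0.087  0.014] [0.691 0.148 0.134]
side case 0.58 [238. 281.] 2698 [0.568 0.307 0.033] [0.523 0.236 0.002] [0.621 0.365 0.041]
side lid 0.61 [316. 177.] 10568 [0.539 0.043 0.129] [ 0.418 -0.096  0.092] [0.689 0.145 0.134]
side lid_lip 0.74 [316. 179.] 10615 [0.539 0.042 0.129] [ 0.418 -0.099  0.091] [0.691 0.145 0.134]
side jar 0.62 [250. 139.] 524 [ 0.775 -0.04   0.063] [ 0.756 -0.075  0.012] [ 0.802 -0.029  0.086]
side jar 0.58 [315. 178.] 10716 [0.539 0.042 0.129] [ 0.417 -0.1    0.09 ] [0.692 0.145 0.134]
```

View pics/scene0.png

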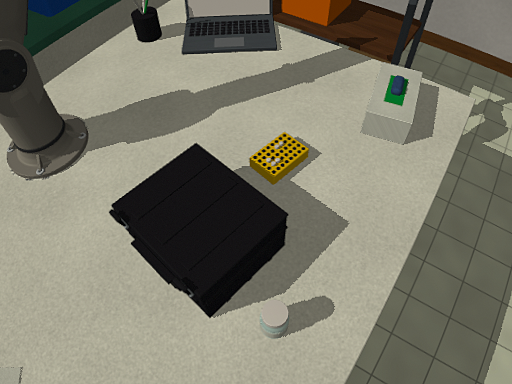

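View pics/side0.png

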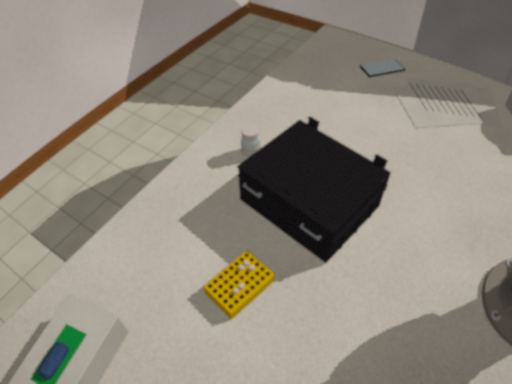

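```bash
python3 - <<'E'
from h import *
for n in ['scene','side']:
    W=np.load(f'/tmp/W_{n}.npy')
    c,f=cal(n); print(n,'cam pos',np.round(-np.array(c['R']).T@np.array(c['t']),3))
    m=(W[...,2]>.122)&(W[...,2]<.145)&(W[...,0]>.38)&(W[...,0]<.76)&(abs(W[...,1])<.2)
    k,l=cv2.connectedComponents(m.astype(np.uint8)); 
    b=np.bincount(l[m]).argmax(); m=l==b
    P=W[m][:,:2].astype(np.float32)
    R=cv2.minAreaRect(P*1000); print(R, np.median(W[m][:,2])); print(cv2.boxPoints(R))
    # lip: z .085-.1
    m=(W[...,2]>.086)&(W[...,2]<.1)&(W[...,0]>.38)&(W[...,0]<.76)&(abs(W[...,1])<.2)
    P=W[m]; print('lip',len(P),np.round(P[::max(1,len(P)//12)],3))
E
```

```text
scene cam pos [ 0.872 -0.23   0.724]
((557.1483764648438, 10.795745849609375), (241.34483337402344, 272.62933349609375), 80.23625183105469) 0.13040174261498425
[[ 402.3438   -85.01173]
 [ 671.02423 -131.24585]
 [ 711.95294  106.60322]
 [ 443.27252  152.83734]]
lip 1091 [[ 0.71   0.099  0.099]
 [ 0.709  0.068  0.088]
 [ 0.701  0.044  0.094]
 [ 0.512 -0.094  0.093]
 [ 0.697  0.019  0.094]
 [ 0.526 -0.107  0.092]
 [ 0.549 -0.101  0.092]
 [ 0.56  -0.104  0.093]
 [ 0.688 -0.029  0.096]
 [ 0.574 -0.115  0.091]
 [ 0.585 -0.119  0.09 ]
 [ 0.678 -0.082  0.096]
 [ 0.677 -0.108  0.093]]
side cam pos [0.312 0.604 0.795]
((557.8577270507812, 12.112747192382812), (241.4994659423828, 272.92498779296875), 79.8600082397461) 0.12950594240562602
[[ 402.26825  -82.72619]
 [ 670.93024 -130.77568]
 [ 713.4472   106.95168]
 [ 444.78522  155.00117]]
lip 761 [[ 0.712  0.098  0.094]
 [ 0.671  0.113  0.095]
 [ 0.652  0.117  0.096]
 [ 0.641  0.117  0.089]
 [ 0.413 -0.009  0.092]
 [ 0.418  0.016  0.089]
 [ 0.553  0.129  0.091]
 [ 0.427  0.067  0.09 ]
 [ 0.434  0.093  0.093]
 [ 0.438  0.11   0.095]
 [ 0.481  0.151  0.098]
 [ 0.438  0.128  0.092]
 [ 0.44   0.147  0.092]]
```

```bash
python3 -m handwheel '[[[0.02,-0.024,0,0,0,-0.1,0],[0.02,-0.024,0,0,0,-0.1,0],[0.02,-0.024,0,0,0,-0.1,0],[0.02,-0.024,0,0,0,-0.1,0],[0.02,-0.024,0,0,0,-0.1,0],[0.02,-0.024,0,0,0,-0.1,0],[0.02,-0.024,0,0,0,-0.1,0],[0.02,-0.024,0,0,0,-0.1,0],[0.02,-0.024,0,0,0,-0.1,0],[0.02,-0.024,0,0,0,-0.1,0]]]' 40; python3 -c "
from h import *
o=r.get_obs(); print({k:np.round(v,3) for k,v in o.items()})"
```

```text
clock: 1.88
tcp_pos: [0.3644, 0.4137, 0.3042]
orientation: [-1.838, -2.548, -0.001]
contact_force: [1.0, -0.2, 0.4]
grip_width: 0.0002
{'clock': np.float64(1.883), 'joints': array([-1.216,  0.277,  0.309,  1.871, -0.099,  1.007, -0.544]), 'qvel': array([ 0.327, -0.096,  0.38 ,  0.165, -0.088, -0.044, -0.447]), 'tau': array([ -2.435, -42.956,   2.001, -26.344,   0.097,   0.162,   0.57 ]), 'tcp_pos': array([0.364, 0.414, 0.304]), 'orientation': array([-1.838e+00, -2.548e+00, -1.000e-03]), 'contact_force': array([ 0.952, -0.2  ,  0.374]), 'moment': array([0.003, 0.001, 0.019]), 'grip_width': np.float64(0.0)}
```

```bash
python3 -m handwheel '[[[0.012,-0.03,0,0,0,-0.1,0],[0.012,-0.03,0,0,0,-0.1,0],[0.012,-0.03,0,0,0,-0.1,0],[0.012,-0.03,0,0,0,-0.1,0],[0.012,-0.03,0,0,0,-0.1,0],[0.012,-0.035,0,0,0,0,0],[0.012,-0.035,0,0,0,0,0],[0.012,-0.035,0,0,0,0,0],[0.012,-0.035,0,0,0,0,0],[0.012,-0.035,0,0,0,0,0]]]';  python3 -c "
from h import *
o=r.get_obs(); print(np.round(o['joints'],3))"
python3 -m handwheel '[[[0.004,-0.035,0,0,0,0,0],[0.004,-0.035,0,0,0,0,0],[0.004,-0.035,0,0,0,0,0],[0.004,-0.035,0,0,0,0,0],[0.004,-0.035,0,0,0,0,0],[0.004,-0.035,0,0,0,0,0],[0.004,-0.035,0,0,0,0,0],[0,-0.035,0,0,0,0,0],[0,-0.035,0,0,0,0,0],[0,-0.035,0,0,0,0,0]]]';  python3 -c "
from h import *
o=r.get_obs(); print(np.round(o['joints'],3)); print(Ro.from_rotvec(o['orientation']).as_matrix().round(3))"
```

```text
clock: 2.72
tcp_pos: [0.4839, 0.0882, 0.3043]
orientation: [-2.406, -2.02, -0.002]
contact_force: [-0.1, 0.4, 0.2]
grip_width: 0.0001
[-0.823  0.185  0.591  2.014 -0.125  0.977 -0.344]
clock: 3.55
tcp_pos: [0.5115, -0.2617, 0.3041]
orientation: [2.405, 2.02, 0.001]
contact_force: [1.3, 1.1, 0.1]
grip_width: 0.0
[-0.193  0.373  0.72   1.837 -0.284  1.036  0.466]
[[ 0.173  0.985  0.   ]
 [ 0.985 -0.173  0.   ]
 [ 0.     0.    -1.   ]]
```

```bash
python3 -m handwheel '[[[-0.001,-0.006,0,0.1182,-0.0206,0,0],[-0.001,-0.006,0,0.1182,-0.0206,0,0],[-0.001,-0.006,0,0.1182,-0.0206,0,0],[-0.001,-0.006,0,0.1182,-0.0206,0,0],[-0.001,-0.006,0,0.1182,-0.0206,0,0]]]';  python3 -c "
from h import *
o=r.get_obs(); print(np.round(o['joints'],3),np.round(o['qvel'],2)); print(Ro.from_rotvec(o['orientation']).as_matrix().round(3))"

```

```text
clock: 3.97
tcp_pos: [0.5068, -0.2911, 0.3049]
orientation: [-2.053, -1.725, -0.644]
contact_force: [-0.2, 1.1, -0.6]
grip_width: 0.0001
[ 0.252  0.521  0.544  1.696 -0.752  1.454  0.882] [ 0.9   0.5  -0.37 -0.34 -0.87  1.14  0.66]
[[ 0.141  0.985  0.101]
 [ 0.81  -0.173  0.56 ]
 [ 0.569  0.002 -0.822]]
```

```bash
python3 -m handwheel '[[[-0.001,-0.006,-0.01,0.1182,-0.0206,0,0],[-0.001,-0.006,-0.01,0.1182,-0.0206,0,0],[-0.001,-0.006,-0.01,0.1182,-0.0206,0,0],[-0.001,-0.006,-0.01,0.1182,-0.0206,0,0],[-0.001,-0.006,-0.01,0.1182,-0.0206,0,0]]]';  python3 -c "
from h import *
o=r.get_obs(); print(np.round(o['joints'],3),np.round(o['qvel'],2)); print(Ro.from_rotvec(o['orientation']).as_matrix().round(3))"

```

```text
clock: 4.38
tcp_pos: [0.5014, -0.3214, 0.2538]
orientation: [-1.624, -1.363, -1.117]
contact_force: [0.1, -0.1, 0.8]
grip_width: -0.0001
[ 0.556  0.81   0.365  1.585 -1.019  1.86   1.076] [ 0.6   0.71 -0.5  -0.29 -0.48  0.93  0.24]
[[ 0.062  0.985  0.162]
 [ 0.352 -0.173  0.92 ]
 [ 0.934  0.    -0.358]]
```

```bash
python3 -m handwheel '[[[0.001,0.009,-0.017,0,0,0,0],[0.001,0.009,-0.017,0,0,0,0],[0.001,0.009,-0.017,0,0,0,0],[0.001,0.009,-0.017,0,0,0,0],[0.001,0.009,-0.017,0,0,0,0],[0.001,0.009,-0.017,0,0,0,0],[0.001,0.009,-0.017,0,0,0,0],[0.001,0.009,-0.017,0,0,0,0],[0.001,0.009,-0.015,0,0,0,0],[0.001,0.009,-0.015,0,0,0,0]]]';  python3 - <<'E'
from h import *
o=r.get_obs(); print(np.round(o['joints'],3),np.round(o['qvel'],2)); print(Ro.from_rotvec(o['orientation']).as_matrix().round(3))
im,d=r.grab_frame('scene'); save('scene1',im)
im,d=r.grab_frame('wrist'); save('wrist1',im)
E
```

```text
clock: 5.22
tcp_pos: [0.5117, -0.2292, 0.0864]
orientation: [-1.627, -1.366, -1.111]
contact_force: [1.1, -0.1, 0.5]
grip_width: 0.0
[ 0.48   0.987  0.287  1.729 -1.106  1.611  1.277] [-0.08  0.23 -0.11  0.1  -0.14 -0.25  0.21]
[[ 0.064  0.985  0.16 ]
 [ 0.357 -0.172  0.918]
 [ 0.932 -0.002 -0.363]]
```

View pics/scene1.png

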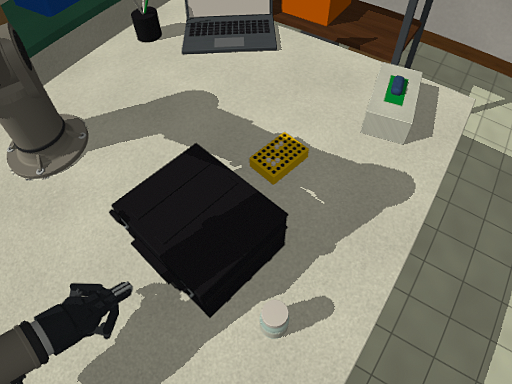

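View pics/wrist1.png

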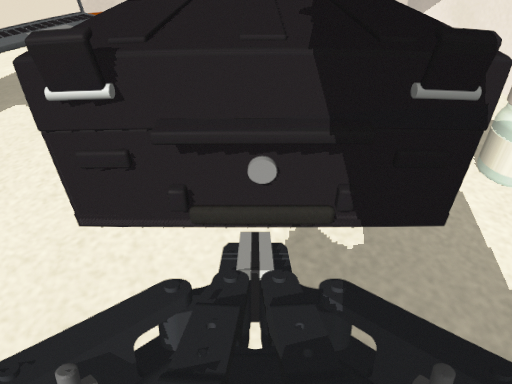

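```bash
python3 - <<'E'
from h import *
o=r.get_obs(); im,d=r.grab_frame('wrist'); W=pts('wrist',d,o)
ex=np.array([.1736,.985]);ey=np.array([-.985,.1736]);c0=np.array([.559,.022])
X=(W[...,:2]-c0)@ex*1000; Y=(W[...,:2]-c0)@ey*1000; Z=W[...,2]*1000
for u in (180,240,300):
  for v in range(60,226,8): print(u,v,np.round([X[v,u],Y[v,u],Z[v,u]]))
v=136
print([ (u,round(float(X[v,u])),round(float(Y[v,u])),round(float(Z[v,u]))) for u in range(140,350,6)])
v=80
print([ (u,round(float(X[v,u])),round(float(Y[v,u]))) for u in range(20,510,30)])
E
```

```text
180 60 [-118.   44.  124.]
180 68 [-118.   44.  120.]
180 76 [-118.   45.  116.]
180 84 [nan nan nan]
180 92 [-118.   46.  107.]
180 100 [-118.   46.  103.]
180 108 [-118.   47.   98.]
180 116 [-118.   48.   93.]
180 124 [-125.   47.   91.]
180 132 [-134.   45.   91.]
180 140 [-136.   45.   87.]
180 148 [-117.   51.   71.]
180 156 [-116.   52.   65.]
180 164 [-116.   53.   59.]
180 172 [-117.   53.   54.]
180 180 [-116.   54.   47.]
180 188 [-121.   54.   44.]
180 196 [-124.   54.   40.]
180 204 [-125.   55.   34.]
180 212 [-124.   56.   26.]
180 220 [-117.   59.   12.]
240 60 [-118.   13.  124.]
240 68 [-118.   13.  120.]
240 76 [-118.   13.  116.]
240 84 [-119.   13.  112.]
240 92 [-119.   13.  107.]
240 100 [-118.   14.  102.]
240 108 [-119.   14.   98.]
240 116 [-118.   14.   93.]
240 124 [-125.   14.   91.]
240 132 [-135.   13.   91.]
240 140 [-136.   13.   87.]
240 148 [-117.   15.   71.]
240 156 [-116.   15.   65.]
240 164 [-117.   15.   60.]
240 172 [-117.   15.   53.]
240 180 [-116.   15.   47.]
240 188 [-116.   16.   40.]
240 196 [-116.   16.   33.]
240 204 [-117.   16.   2
[... 983 characters left out ...]
6, -137, 15, 90), (242, -136, 12, 90), (248, -136, 9, 90), (254, -135, 6, 89), (260, -137, 3, 90), (266, -137, 0, 90), (272, -136, -4, 90), (278, -137, -7, 90), (284, -136, -10, 89), (290, -136, -13, 90), (296, -136, -16, 90), (302, -136, -19, 89), (308, -136, -23, 89), (314, -136, -26, 90), (320, -137, -29, 90), (326, -136, -32, 90), (332, -136, -35, 90), (338, -136, -38, 89), (344, -135, -42, 89)]
[(20, -118, 136), (50, -128, 111), (80, -128, 95), (110, -119, 83), (140, -119, 66), (170, -118, 51), (200, -119, 34), (230, -118, 18), (260, -119, 3), (290, -119, -13), (320, -119, -29), (350, -118, -45), (380, -119, -61), (410, -118, -78), (440, -128, -89), (470, -127, -106), (500, -118, -130)]
```

```bash
python3 -m handwheel '[[[0.0013,0.0074,0,0,0,0,0],[0.0013,0.0074,0,0,0,0,0],[0.0013,0.0074,0,0,0,0,0],[0.0013,0.0074,0.001,0,0,0,0],[0.0013,0.0074,0.001,0,0,0,0],[0.0013,0.0074,0.001,0,0,0,0],[0.0013,0.0074,0,0,0,0,0],[0.0013,0.0074,0,0,0,0,0],[0,0,0,0,0,0,0]]]';  python3 - <<'E'
from h import *
o=r.get_obs(); print(np.round(o['joints'],3),np.round(o['contact_force'],2)); 
im,d=r.grab_frame('scene'); save('scene2',cv2.resize(im[200:384,50:306],None,fx=3,fy=3))
E
```

```text
clock: 6.12
tcp_pos: [0.5223, -0.1688, 0.0912]
orientation: [-1.624, -1.366, -1.111]
contact_force: [0.4, -0.3, -0.1]
grip_width: -0.0
[ 0.412  0.948  0.253  1.811 -1.163  1.545  1.278] [ 0.35 -0.32 -0.13]
```

View pics/scene2.png

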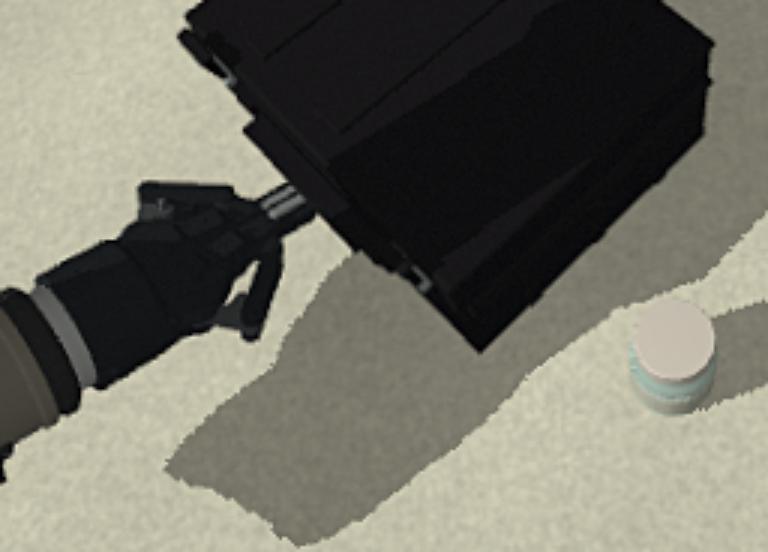

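```bash
python3 -m handwheel '[[[0,0,0.002,0,0,0,0],[0,0,0.002,0,0,0,0],[0,0,0.003,0,0,0,0],[0,0,0.003,0,0,0,0],[0,0,0.004,0,0,0,0],[0,0,0.004,0,0,0,0],[0,0,0.004,0,0,0,0],[0,0,0.004,0,0,0,0]]]';  python3 - <<'E'
from h import *
o=r.get_obs(); print(np.round(o['joints'],3),np.round(o['contact_force'],2)); 
im,d=r.grab_frame('scene'); save('scene3',cv2.resize(im[200:384,50:306],None,fx=3,fy=3))
for i in range(1,31):
  t=.05*i-.025; print(i, np.round([229*np.sin(t)*.05*.1736,229*np.sin(t)*.05*.985,229*np.cos(t)*.05],1),end=' ')
E
```

```text
clock: 6.83
tcp_pos: [0.522, -0.1709, 0.1173]
orientation: [-1.627, -1.366, -1.111]
contact_force: [0.2, 1.1, -2.8]
grip_width: -0.0005
[ 0.408  0.903  0.264  1.82  -1.153  1.562  1.248] [ 0.2   1.15 -2.79]
1 [ 0.   0.3 11.4] 2 [ 0.1  0.8 11.4] 3 [ 0.2  1.4 11.4] 4 [ 0.3  2.  11.3] 5 [ 0.4  2.5 11.2] 6 [ 0.5  3.1 11. ] 7 [ 0.6  3.6 10.9] 8 [ 0.7  4.1 10.7] 9 [ 0.8  4.7 10.4] 10 [ 0.9  5.2 10.2] 11 [1.  5.7 9.9] 12 [1.1 6.1 9.6] 13 [1.2 6.6 9.3] 14 [1.2 7.  8.9] 15 [1.3 7.5 8.6] 16 [1.4 7.9 8.2] 17 [1.5 8.3 7.8] 18 [1.5 8.7 7.3] 19 [1.6 9.  6.9] 20 [1.6 9.3 6.4] 21 [1.7 9.6 5.9] 22 [1.7 9.9 5.4] 23 [ 1.8 10.2  4.9] 24 [ 1.8 10.4  4.4] 25 [ 1.9 10.6  3.9] 26 [ 1.9 10.8  3.3] 27 [ 1.9 10.9  2.8] 28 [ 1.9 11.1  2.2] 29 [ 2.  11.2  1.7] 30 [ 2.  11.2  1.1]
```

View pics/scene3.png

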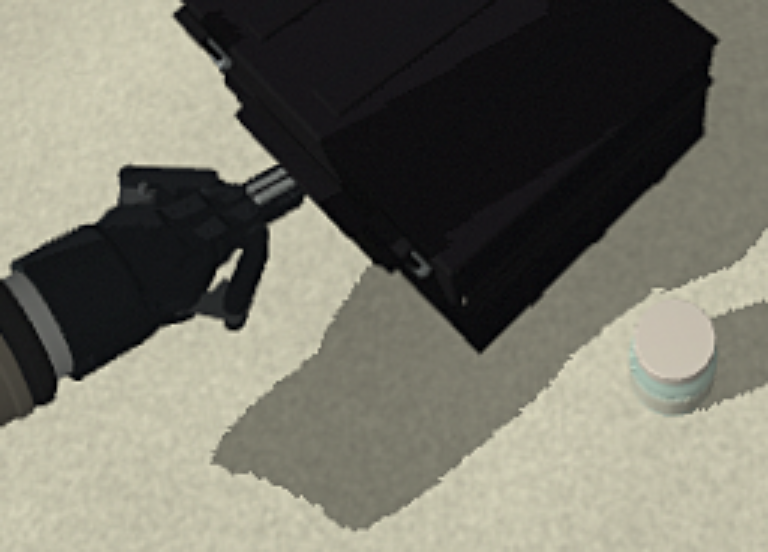

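```bash
python3 -m handwheel '[[[0.0002,0.002,0.0114,0,0,0,0],[0.0003,0.002,0.0113,0,0,0,0],[0.0004,0.003,0.0112,0,0,0,0],[0.0005,0.0035,0.011,0,0,0,0],[0.0006,0.004,0.0109,0,0,0,0],[0.0007,0.0042,0.0107,0,0,0,0]]]';  python3 - <<'E'
from h import *
o=r.get_obs(); print(np.round(o['joints'],3),np.round(o['contact_force'],2)); 
im,d=r.grab_frame('scene'); save('scene4',im)
p=o['tcp_pos']; R=Ro.from_rotvec(o['orientation']).as_matrix()
c=p+R@np.array([.011,0,.073]); q=c[:2]-[.558,.016]; x=q@[.1736,.985]-.113; z=c[2]-.085; print('corner rel hinge',x,z,np.hypot(x,z),np.arctan2(z,-x),'y',q@[-.985,.1736])
E
```

```text
clock: 7.38
tcp_pos: [0.5248, -0.1518, 0.185]
orientation: [-1.626, -1.366, -1.112]
contact_force: [-0.5, -2.7, -2.5]
grip_width: -0.0001
[ 0.371  0.778  0.274  1.858 -1.151  1.584  1.16 ] [-0.5  -2.72 -2.55]
corner rel hinge -0.2119959804313966 0.08380559653661952 0.22795980726857915 0.3764627251639129 y 0.00366031578400528
```

View pics/scene4.png

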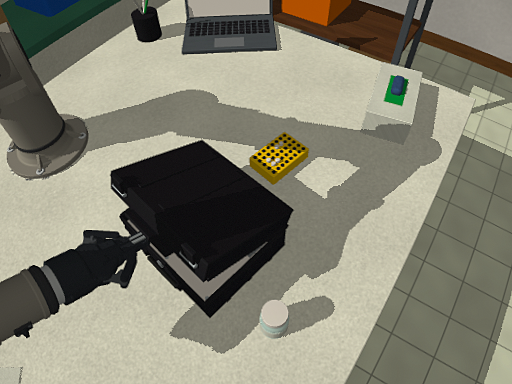

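```bash
python3 -m handwheel '[[[0.0008,0.0046,0.0105,0,0,0,0],[0.0009,0.0051,0.0102,0,0,0,0],[0.001,0.0056,0.01,0,0,0,0],[0.0011,0.006,0.0097,0,0,0,0],[0.0012,0.0065,0.0094,0,0,0,0],[0.0012,0.0069,0.009,0,0,0,0],[0.0013,0.0074,0.0087,0,0,0,0],[0.0014,0.0078,0.0083,0,0,0,0],[0.0014,0.0082,0.0079,0,0,0,0],[0.0015,0.0086,0.0074,0,0,0,0]]]';  cat > s.py <<'E'
from h import *
import sys
o=r.get_obs(); print(np.round(o['joints'],3),np.round(o['contact_force'],2)); 
im,d=r.grab_frame('scene'); save(sys.argv[1],im)
p=o['tcp_pos']; R=Ro.from_rotvec(o['orientation']).as_matrix()
c=p+R@np.array([.011,0,.073]); q=c[:2]-[.558,.016]; x=q@[.1736,.985]-.113; z=c[2]-.085; print('corner rel hinge',x,z,np.hypot(x,z),np.arctan2(z,-x),'y',q@[-.985,.1736])
E
python3 s.py scene5
```

```text
clock: 8.27
tcp_pos: [0.5366, -0.0845, 0.2754]
orientation: [-1.626, -1.366, -1.112]
contact_force: [0.2, -1.9, -0.1]
grip_width: 0.0001
[ 0.266  0.594  0.263  1.917 -1.195  1.561  1.002] [ 0.15 -1.94 -0.12]
corner rel hinge -0.1436735951381803 0.17426381161050564 0.2258538863445824 0.8813174951591677 y 0.0037392740657933307
```

View pics/scene5.png

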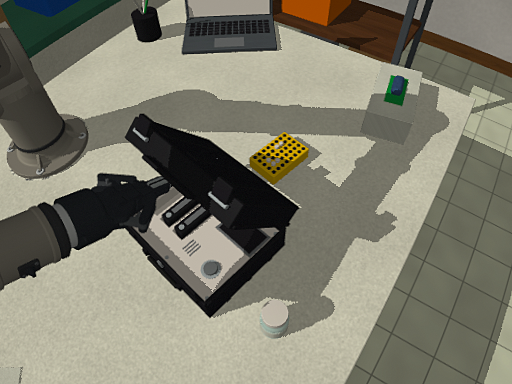

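```bash
python3 -m handwheel '[[[0.0016,0.0088,0.0072,0,0,0,0],[0.0016,0.0092,0.0067,0,0,0,0],[0.0017,0.0095,0.0062,0,0,0,0],[0.0017,0.0098,0.0057,0,0,0,0],[0.0018,0.01,0.0052,0,0,0,0],[0.0018,0.0103,0.0047,0,0,0,0],[0.0018,0.0105,0.0042,0,0,0,0],[0.0019,0.0107,0.0036,0,0,0,0],[0.0019,0.0108,0.003,0,0,0,0],[0.0019,0.011,0.0025,0,0,0,0]]]'; python3 s.py scene6
```

```text
clock: 9.15
tcp_pos: [0.5543, 0.0164, 0.3239]
orientation: [-1.626, -1.366, -1.111]
contact_force: [-0.7, -0.2, -0.6]
grip_width: -0.0002
[ 0.127  0.471  0.206  1.968 -1.288  1.446  0.873] [-0.68 -0.24 -0.61]
corner rel hinge -0.04117742220753866 0.2226813531173205 0.22645654136239626 1.38794544716776 y 0.003835064287187832
```

View pics/scene6.png

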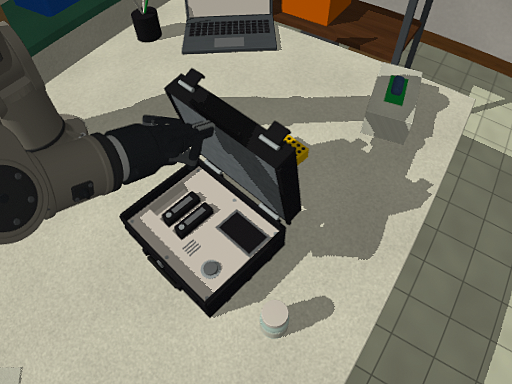

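```bash
python3 -m handwheel '[[[0.0019,0.011,0.002,0,0,0,0],[0.0019,0.011,0.0015,0,0,0,0],[0.0019,0.011,0.001,0,0,0,0],[0,0,0,0,0,0,0]]]'; python3 s.py scene7
```

```text
clock: 9.53
tcp_pos: [0.5597, 0.051, 0.3284]
orientation: [-1.623, -1.367, -1.11]
contact_force: [-0.6, 0.5, 0.4]
grip_width: -0.0001
[ 0.094  0.453  0.166  1.979 -1.32   1.394  0.849] [-0.62  0.55  0.43]
corner rel hinge -0.006142732384684435 0.22730673048879668 0.2273897158770737 1.5437789230874115 y 0.0047438681864398384
```

View pics/scene7.png

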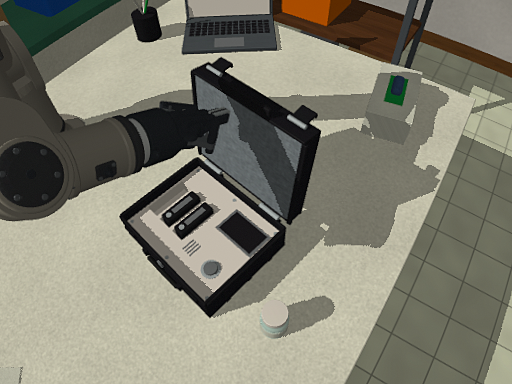

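```bash
python3 -m handwheel '[[[0,0,0,0,0,0,0],[0,0,0,0,0,0,0],[0,0,0,0,0,0,0],[-0.001,-0.008,0.002,0,0,0,0],[-0.002,-0.012,0.003,0,0,0,0],[-0.003,-0.02,0.003,0,0,0,0],[-0.003,-0.02,0.003,0,0,0,0],[-0.003,-0.02,0.003,0,0,0,0],[-0.003,-0.02,0.003,0,0,0,0]]]'; python3 s.py scene8
```

```text
clock: 10.33
tcp_pos: [0.5444, -0.0545, 0.3454]
orientation: [-1.629, -1.365, -1.112]
contact_force: [0.4, -0.0, -0.3]
grip_width: 0.0001
[ 0.227  0.472  0.241  1.905 -1.202  1.555  0.854] [ 0.42 -0.   -0.26]
corner rel hinge -0.11280090759575867 0.24412623934195649 0.2689268775888217 1.1379588964903364 y 0.001133430030272416
```

View pics/scene8.png

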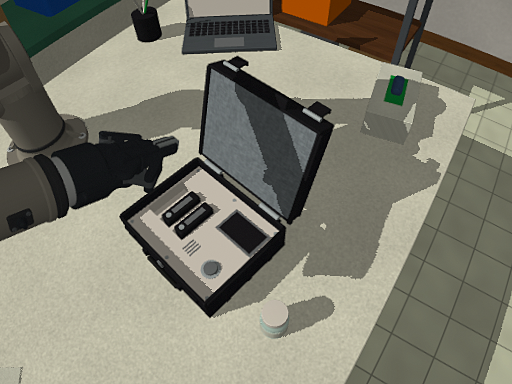

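```bash
python3 - <<'E'
from h import *
im,d=r.grab_frame('scene'); W=pts('scene',d)
ex=np.array([.1736,.985]);ey=np.array([-.985,.1736]);c0=np.array([.558,.016])
h=cv2.HoughCircles(cv2.cvtColor(im,cv2.COLOR_RGB2GRAY)[250:290,190:235],cv2.HOUGH_GRADIENT,1,50,param2=8,minRadius=5,maxRadius=14); print(h)
for p in [(211,268),(210,267)]: w=W[p[1],p[0]]; print(np.round(w,4),(w[:2]-c0)@ex,(w[:2]-c0)@ey)
save('btn',cv2.resize(im[240:300,170:250],None,fx=8,fy=8))
X=(W[...,:2]-c0)@ex;Y=(W[...,:2]-c0)@ey;Z=W[...,2]
m=np.zeros_like(Z,bool); m[110:180,215:300]=True; m&=(X>.1)&(Z>.12)&(abs(Y)<.11)&(Z<.3)
A=np.c_[X[m],np.ones(m.sum())]; k=np.polyfit(Z[m],X[m],1); print(m.sum(),'lean angle',np.pi/2+np.arctan(k[0]))
for l in ['power_top','power','jar','rack']:
  for q in r.masks_of(l,'scene')[:2]: print(l,q['p'],q['at'],q['pixels'].sum(),np.nanmedian(W[q['pixels']],0),np.nanmean(W[q['pixels']],0))
# project model
print('expected',np.r_[c0+ex*-.05+ey*-.082,.068],proj('scene',np.r_[c0+ex*-.05+ey*-.082,.068]))
E
```

```text
[[[20.5 17.5  7.4]]]
[ 0.6332 -0.0471  0.0691] -0.04907289901222205 -0.08503395043990065
[ 0.6299 -0.0462  0.068 ] -0.04877180678789363 -0.08165117731723223
5289 lean angle 1.845265879778627
power_top 0.6 [208.2, 267.8] 130 [ 0.63071382 -0.04731119  0.06810632] [ 0.63065079 -0.04705319  0.06826475]
power 0.53 [210.0, 265.8] 164 [ 0.63183729 -0.0476354   0.06796391] [ 0.63151358 -0.04728154  0.0675427 ]
jar 0.78 [273.4, 319.1] 936 [ 0.78638928 -0.06471224  0.08396459] [ 0.78589457 -0.06344733  0.07063833]
expected [ 0.63009   -0.0474852  0.068    ] [209.65511625 267.56357724]
```

View pics/btn.png

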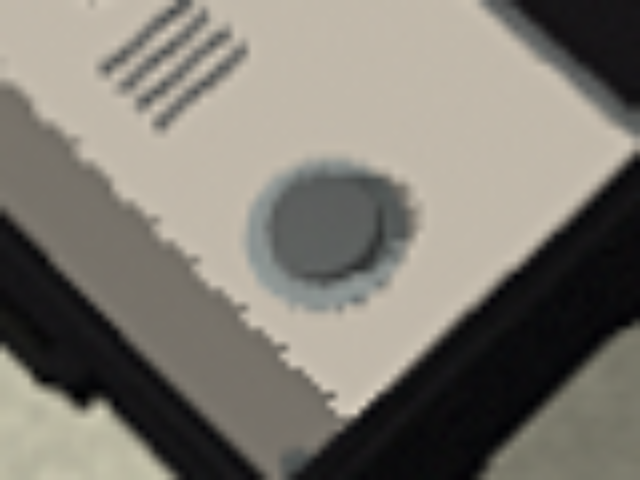

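```bash
python3 -m handwheel '[[[0.008,0,0,-0.1182,0.0206,0,0],[0.008,0,0,-0.1182,0.0206,0,0],[0.008,0,0,-0.1182,0.0206,0,0],[0.008,0,0,-0.1182,0.0206,0,0],[0.008,0,0,-0.1182,0.0206,0,0],[0.009,0.0015,-0.01,-0.1182,0.0206,0,0],[0.009,0.0015,-0.01,-0.1182,0.0206,0,0],[0.009,0.0015,-0.01,-0.1182,0.0206,0,0],[0.009,0.0015,-0.01,-0.1182,0.0206,0,0],[0.009,0.0015,-0.01,-0.1182,0.0206,0,0]]]'; python3 - <<'E'
from h import *
o=r.get_obs(); print(np.round(o['joints'],3),np.round(o['contact_force'],2)); R=Ro.from_rotvec(o['orientation']).as_matrix()
print(R.round(3), np.round(o['tcp_pos'],4), np.round(o['tcp_pos']+R@[0,0,.073],4))
print('turn to vertical',np.cross(R[:,2],[0,0,-1]))
E
```

```text
clock: 11.47
tcp_pos: [0.6305, -0.0433, 0.2956]
orientation: [2.401, 2.019, -0.003]
contact_force: [0.2, -0.6, -0.7]
grip_width: -0.0002
[-0.392  0.444  0.491  1.7   -0.23   1.054  0.   ] [ 0.2  -0.59 -0.75]
[[ 0.172  0.985  0.001]
 [ 0.985 -0.172 -0.005]
 [-0.004  0.002 -1.   ]] [ 0.6305 -0.0433  0.2956] [ 0.6306 -0.0436  0.2226]
turn to vertical [0.0048055  0.00138472 0.        ]
```

```bash
python3 -m handwheel '[[[0,-0.002,-0.018,0,0,0,0],[0,-0.0015,-0.018,0,0,0,0],[0,0,-0.018,0,0,0,0],[0,0,-0.018,0,0,0,0],[0,0,-0.018,0,0,0,0],[0,0,-0.018,0,0,0,0],[0,0,-0.018,0,0,0,0],[0,0,-0.014,0,0,0,0],[0,0,0,0,0,0,0]]]'; python3 s.py scene9; python3 - <<'E'
from h import *
o=r.get_obs(); im,d=r.grab_frame('wrist'); save('wrist9',im)
E
```

```text
clock: 12.22
tcp_pos: [0.628, -0.0466, 0.1518]
orientation: [-2.401, -2.019, 0.006]
contact_force: [-0.6, 1.1, -0.4]
grip_width: -0.0001
[-0.324  0.612  0.415  1.806 -0.329  0.798  0.085] [-0.56  1.06 -0.37]
corner rel hinge -0.15152625742152806 -0.0061741307205557955 0.1516519916728089 -0.04072374874085154 y -0.07934351789681507
```

View pics/scene9.png

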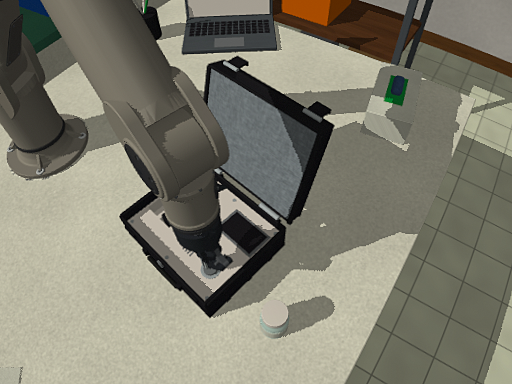

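View pics/wrist9.png

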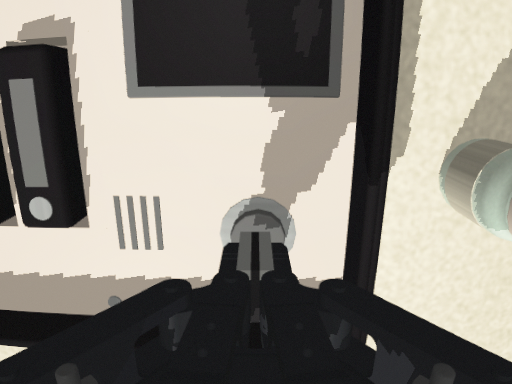

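```bash
python3 - <<'E'
from h import *
o=r.get_obs(); im,d=r.grab_frame('wrist'); W=pts('wrist',d,o)
R=Ro.from_rotvec(o['orientation']).as_matrix(); tip=o['tcp_pos']+R@[0,0,.073]; print('tip',tip.round(4))
for v in range(192,244,4): print(v,W[v,258].round(4), W[v,235].round(4))
save('w9b',cv2.resize(im[180:300,190:330],None,fx=5,fy=5))
E
```

```text
tip [ 0.6297 -0.0474  0.0818]
192 [ 0.6337 -0.0261  0.0596] [ 0.6222 -0.0243  0.0587]
196 [ 0.6333 -0.0285  0.0586] [ 0.6218 -0.0264  0.0586]
200 [ 0.633  -0.0304  0.0593] [ 0.6213 -0.0289  0.0575]
204 [ 0.6327 -0.0322  0.06  ] [ 0.6209 -0.0309  0.058 ]
208 [ 0.6323 -0.0346  0.0594] [ 0.6207 -0.0324  0.0599]
212 [ 0.6322 -0.0347  0.0648] [ 0.6203 -0.0345  0.06  ]
216 [ 0.632  -0.0358  0.0675] [ 0.6199 -0.0365  0.0602]
220 [ 0.6316 -0.0381  0.067 ] [ 0.6201 -0.0369  0.0649]
224 [ 0.6312 -0.0405  0.0662] [ 0.6198 -0.0387  0.0658]
228 [ 0.6308 -0.0428  0.0657] [ 0.6196 -0.0402  0.0673]
232 [ 0.6316 -0.037   0.0841] [ 0.6191 -0.0427  0.0663]
236 [ 0.6316 -0.0368  0.0888] [ 0.6186 -0.0452  0.0654]
240 [ 0.6316 -0.037   0.0924] [ 0.6183 -0.0469  0.0667]
```

View pics/w9b.png

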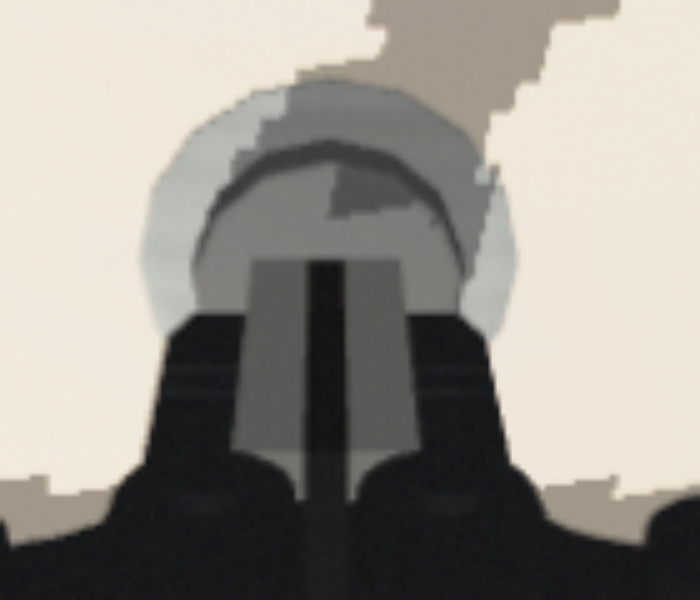

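```bash
python3 -m handwheel '[[[0,-0.001,-0.006,0,0,0,0],[0,-0.001,-0.005,0,0,0,0],[0,0,-0.002,0,0,0,0],[0,0,0,0,0,0,0]]]'; python3 -m handwheel '[[[0,0,-0.001,0,0,0,0],[0,0,-0.001,0,0,0,0],[0,0,0,0,0,0,0]]]'; python3 -m handwheel '[[[0,0,-0.001,0,0,0,0],[0,0,-0.001,0,0,0,0],[0,0,0,0,0,0,0]]]'
```

```text
clock: 12.7
tcp_pos: [0.6296, -0.05, 0.1416]
orientation: [-2.406, -2.019, 0.001]
contact_force: [-1.2, 0.4, -0.7]
grip_width: 0.0002
clock: 12.95
tcp_pos: [0.63, -0.05, 0.1401]
orientation: [2.406, 2.02, 0.0]
contact_force: [-1.3, 0.1, 2.4]
grip_width: 0.0001
clock: 13.2
tcp_pos: [0.63, -0.05, 0.1381]
orientation: [2.406, 2.02, 0.0]
contact_force: [-0.8, -0.7, 2.8]
grip_width: -0.0001
```

```bash
python3 -m handwheel '[[[0,0,-0.001,0,0,0,0],[0,0,-0.001,0,0,0,0],[0,0,0,0,0,0,0]]]'; python3 -m handwheel '[[[0,0,-0.001,0,0,0,0],[0,0,0,0,0,0,0]]]'; python3 -m handwheel '[[[0,0,-0.001,0,0,0,0],[0,0,0,0,0,0,0]]]'
```

```text
clock: 13.45
tcp_pos: [0.63, -0.05, 0.136]
orientation: [2.406, 2.02, 0.0]
contact_force: [-0.1, -0.8, 3.5]
grip_width: -0.0002
clock: 13.62
tcp_pos: [0.6301, -0.05, 0.1357]
orientation: [2.406, 2.02, 0.001]
contact_force: [-1.8, 0.5, 8.3]
grip_width: 0.0
clock: 13.78
tcp_pos: [0.6301, -0.0501, 0.1355]
orientation: [-2.406, -2.02, -0.001]
contact_force: [-4.1, 0.3, 15.5]
grip_width: -0.0001
```

```bash
python3 -m handwheel '[[[0,0,0,0,0,0,0],[0,0,0.003,0,0,0,0],[0,0,0.005,0,0,0,0],[0,0,0.01,0,0,0,0],[0,0,0.02,0,0,0,0],[0,0,0.025,0,0,0,0],[0,0,0.025,0,0,0,0],[0,0,0.025,0,0,0,0],[0,0,0.025,0,0,0,0],[0,0,0.02,0,0,0,0]]]'; python3 -m handwheel '[[[-0.01,-0.03,0.01,0,0,0,0],[-0.01,-0.03,0.01,0,0,0,0],[-0.01,-0.03,0.01,0,0,0,0],[-0.01,-0.03,0,0,0,0,0],[-0.01,-0.03,0,0,0,0,0],[-0.01,-0.03,0,0,0,0,0],[0,0,0,0,0,0,0],[0,0,0,0,0,0,0]]]'; python3 - <<'E'
from h import *
o=r.get_obs(); print(o['contact_force'])
im,d=r.grab_frame('scene'); save('end',im); W=pts('scene',d)
W0=np.load('/tmp/W_scene.npy')
ex=np.array([.1736,.985]);ey=np.array([-.985,.1736]);c0=np.array([.558,.016])
X=(W[...,:2]-c0)@ex;Y=(W[...,:2]-c0)@ey;Z=W[...,2]
m=np.zeros_like(Z,bool); m[110:180,215:300]=True; m&=(X>.1)&(Z>.12)&(abs(Y)<.11)&(Z<.3)
k=np.polyfit(Z[m],X[m],1); print('lean',np.pi/2+np.arctan(k[0]))
for l in ['power_top','jar','rack','case','module_a_center']:
  for q in r.masks_of(l,'scene')[:2]: print(l,round(q['p'],2),q['at'],q['pixels'].sum(),np.nanmedian(W[q['pixels']],0).round(4),np.nanpercentile(W[q['pixels']],98,axis=0).round(4))
E
```

```text
clock: 14.62
tcp_pos: [0.6299, -0.05, 0.2943]
orientation: [2.406, 2.019, 0.002]
contact_force: [0.1, -0.5, -0.7]
grip_width: -0.0003
clock: 15.28
tcp_pos: [0.5685, -0.2324, 0.3225]
orientation: [2.411, 2.014, -0.001]
contact_force: [-0.5, -0.0, 0.2]
grip_width: 0.0003
[-0.54852746 -0.01618483  0.17550341]
lean 1.8458437658109432
power_top 0.52 [207.2, 268.1] 138 [ 0.6311 -0.0475  0.0682] [ 0.6427 -0.0362  0.0709]
jar 0.86 [272.9, 317.8] 943 [ 0.7863 -0.0647  0.0838] [ 0.8084 -0.036   0.0869]
case 0.71 [235.7, 185.1] 27318 [0.5968 0.1259 0.0894] [0.7197 0.2196 0.3054]
module_a_center 0.81 [192.2, 220.0] 689 [0.5392 0.0171 0.0732] [0.5544 0.0607 0.0766]
```

View pics/end.png

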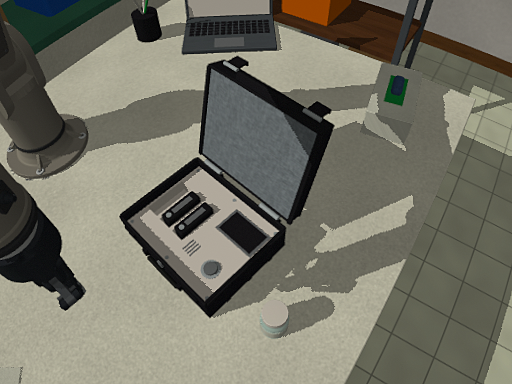

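```bash
python3 -c "
from bench import r
print(r.hand_in())"
```

```text
the job is handed in; nothing more can be done
None
```

The lid is open and resting on its stop, and the power button has been pressed and released. I handed the job in at about 16 s of the 54 s allowed; no verdict was reported.

**Lid:** I raised it with the closed fingertips from under the lip. I followed its arc to about 1.54 rad and then let it sink back by itself. The wrist force readings I took during the lift stayed under 4 N. After the press, the scene camera's depth image put the lid at about 1.85 rad.

**Button:** The spring force rose from about 2.4 to 3.5 N over the travel. It then stopped hard about 5 mm below first contact, at 15.5 N. I judged it fully down from that, since there is no direct reading of its travel. After release its top measured 68 mm above the bench, which is fully up.

**Final checks:**
- **Jar and modules:** the jar measured where it was at the start. The module the network found was still at its seated height (73 mm), and both modules looked seated in the picture.
- **Case:** it looked unmoved in the last picture; I did not measure it separately.
- **Rack:** the open lid hid it from the scene camera, so I could not recheck it. The arm passed well above it on the way to the case and did not go near it afterwards.
- **Robot:** clear of everything, with about zero contact force.

One measurement disagreed: the wrist camera put the front of the case about 6 mm nearer than the first estimate from the fixed cameras. I used the wrist value, and the contact points fitted it.

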